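# Sweep the paint cakes into the palette's slot

## Robot

A 6-joint arm with a two-finger parallel gripper is mounted at the origin on the work surface. World frame = base frame: x ahead of the robot, y to its left, z up, the work surface at z = 0. Lengths are in mm, angles in rad, forces in N, time in s.
With the tool pointing down it reaches from about 350 to 875 mm from the base axis. Payload 4.2 kg.
Tool frame: the origin (TCP) lies between the finger pads; the fingertips stand 17 mm ahead of it and the grasp point (between the pads) lies 2 mm behind it; z points along the fingers, y is the line along which they close (so a half turn about z gives the same grasp; the last joint's range is limited). The gripper opens to 85 mm and grips with 20 to 120 N. Pads are 22 mm wide; open, the fingers measure 114 mm over their backs; the gripper's body (76 mm by 85 mm) begins 54 mm behind the grasp point. The pads swing forward as they close: fully open they stand 13 mm farther back than shut.
Start: joints at [-0.921, 0.385, 0.008, 0, -1.194, -0.259], TCP at [238.093, -577.85, 248.312] pointing down, gripper open.
Joint ranges: [-3.14, 3.14], [-1.21, 2.06], [-1.07, 1.41], [-3.16, 2.05], [-2.99, -0.16], [-3.1, 3.1]. Speed limits (rad/s): [2.79, 2.79, 3.14, 3.14, 3.14, 3.14].

## Interface

Orientations are given as a unit quaternion [x, y, z, w].
In Python, from bench import arm gives the robot as it stands.
- The arm moves only by the shell command python3 jog.py FILE [OPENING], which reads ROWS from the file FILE. ROWS is 1 to 10 rows, parted by semicolons, with the numbers parted by spaces; each row has 6 numbers: dx, dy, dz in a scale on which 1.0 is 50 cm, then a rotation vector rx, ry, rz in parts of the range, where 1.0 means 2 pi rad; each row is the pose to reach, as a shift and turn from the pose commanded when the command began, along the tool's axes at that moment; what a row does not reach only later rows make up. A row lasts 1/10 s, in which the tool goes at most 50 mm and 0.15 rad, less where a joint would pass 70% of its speed; a pose out of reach is approached as far as the arm can. OPENING is the finger opening in mm, set as the command begins (- or left out keeps the last). The fingers move at their own pace and stop on an object; the grip force is fixed at half the most. Time passes only in rows, so rows that do not move let the fingers close. It prints the time, the measured TCP pose, the force, the opening and the grip force at its end. No shift or turn number may pass 1 either way. Input that does not fit is refused with a message, and nothing moves.
- arm.read_state(): the state, without advancing time (a new reading comes with each control period).
- arm.get_image(name): name is "scene" or "top" or "wrist"; returns the picture (400x640x3 uint8, blue, green, red); there is no depth.
- arm.get_calibration(name): a dict with "K" (3x3 intrinsics, pixels), "rvec" (rotation vector, rad) and "tvec" (3), from world to camera coordinates, as OpenCV has them. Camera axes: x right, y down, z forward; pixel columns grow to the right and rows downward; lengths in mm; the calibration is good to about 2 mm. A picture is of the moment at which its call begins: read the wrist's pose just before it. get_calibration takes no time and is no camera call; for the wrist camera it gives the pose at the moment of the call.
- arm.job_done(): hands the job in; it is judged then, once.
The state is a dict: "clock": time; "joints": joint angles; "joint_vel": joint speeds; "joint_efforts": joint torques, N m; "position": TCP position; "ee_rot": TCP orientation; "contact_force": force on the tool from outside, world axes, zero at the start; "wrist_torque": the same for the moment, N m; "gripper_width": finger opening in mm; "grasp_force": force on a finger pad.
Only numpy, scipy, OpenCV 4.12 (cv2) and the standard library are available. Lean on these libraries where they do the work, as an engineer would, in place of code of your own. Each camera call takes 0.05 s, during which the arm holds its last target. There are 200 camera calls.

## Task

Tidy the palette: with the fingertips, sweep the three loose paint cakes across the porcelain and through the narrow mouth of the palette's slot one at a time, yellow first, then red, then blue, until all three lie flat in a row wholly inside the slot. Slide the brittle cakes gently, never pinching, lifting or tipping them or pressing down hard, and leave the paint jar, the water cup and everything else on the table where they stand.

Things in the scene. Friction and masses are not known exactly. Their poses are not given: they have to be found in the camera images.
- palette: fixed white porcelain palette, 364 x 292 mm; origin at the centre of its underside, z up, x lengthwise from the mixing flat towards the slot. Floor 5 mm thick; rim 6 mm thick, 18 mm high over the table. The mixing flat spans x -176 to +51, y -140 to +140 mm. Beyond it ribs (6 mm thick, 17 mm high over the table) part off six closed wells and, along y = 0, the slot for the cakes
- mouth (a point): middle of the slot's mouth, on the palette's floor, at palette x = 54 mm, y = 0; axes as the palette's (x points into the slot). A gap 40 mm wide between two round posts, 8 mm diameter, 12 mm high over the floor, centred at x = 0, y = +-24 mm here; a rib runs from each post out to the rim. Behind the posts the slot is 43 mm wide and open above
- slot_end (a point): middle of the slot's closed end, on the palette's floor: inner face of the end wall, 122 mm from the mouth (three cakes together take 108 mm)
- yellow_cake: yellow paint cake: a solid disc of dried paint, 36 mm diameter, 14 mm high, about 25 g, sliding loosely on the mixing flat; origin at the centre of its underside (level with the palette's floor), z up
- red_cake: red paint cake: a solid disc of dried paint, 36 mm diameter, 14 mm high, about 25 g, sliding loosely on the mixing flat; origin at the centre of its underside (level with the palette's floor), z up
- blue_cake: blue paint cake: a solid disc of dried paint, 36 mm diameter, 14 mm high, about 25 g, sliding loosely on the mixing flat; origin at the centre of its underside (level with the palette's floor), z up
- paint_jar: small orange jar of paint with a white cap, 39 mm diameter, 44 mm high, loose in a rear (-x) corner of the mixing flat; origin at the centre of its underside; not to be moved
- water_cup: small pale green open porcelain cup, 44 mm diameter, 32 mm high, loose in the other rear corner of the mixing flat; origin at the centre of its underside; not to be moved
- ink_bottle: black ink bottle, 64 mm diameter, 170 mm high, beside the palette on the left; origin at the centre of its underside; not to be moved
- brush_pot: red round pot of brushes, 82 mm diameter, 110 mm high, 300 mm over the brushes, on the left; origin at the centre of its underside; not to be moved
- bowl: brown bowl, 110 mm diameter, 50 mm high, on the right; origin at the centre of its underside; not to be moved
- seal: upright square seal of pale stone, 24 x 24 mm, 67 mm high, on the right; origin at the centre of its underside; not to be moved
- paperweight: dark lacquered bar with a brass knob, 200 x 30 mm, 38 mm high, on the right; origin at the centre of its underside, x along the bar; not to be moved

How it is judged:
By the outcome, as a careful person would: the job done as asked, in the order asked, and still so for the second after the job is handed in, with the robot touching nothing.
It also fails if it takes over 72 s, if anything falls off the work surface, if the arm or the gripper's body presses on something with over 40 N, if the wrist force passes 120 N, or if a joint passes its speed limit or range.

## Working session

There is one attempt and no reset: what is moved stays moved. The work goes in short steps, Python scripts to look and compute and a shell command to move; the robot and the scene stay as the last step left them, time stands still between calls to the robot, and variables do not carry over. Pictures are saved under pics/ and viewed, at most 13 in all, crops included, and the job is handed in when it is done.

```bash
ls; mkdir -p pics; python3 - <<'E'
from bench import arm
import cv2
s=arm.read_state();print(s['clock'],s['position'],s['ee_rot'],s['gripper_width'])
for n in('top','scene'):
    cv2.imwrite(f'pics/{n}0.png',arm.get_image(n))
    c=arm.get_calibration(n);print(n,c)
E
```

```text
bench.py
jog.py
pics
0.0 [ 237.88255133 -577.35426606  247.18235166] [-1.94073508e-01  9.80986333e-01  1.09613353e-03 -2.93548957e-04] 85.36014789659401
top {'K': array([[426.56469884,   0.        , 324.50078862],
       [  0.        , 426.56469884, 200.01514929],
       [  0.        ,   0.        ,   1.        ]]), 'rvec': array([ 2.1359603 , -2.15636588,  0.11948617]), 'tvec': array([  53.81439852,  571.23267107, 1539.60871573])}
scene {'K': array([[473.90613687,   0.        , 320.36614568],
       [  0.        , 473.90613687, 196.09985228],
       [  0.        ,   0.        ,   1.        ]]), 'rvec': array([ 2.19222617,  0.54179178, -0.26098504]), 'tvec': array([-532.81382978, -131.69266358, 1564.26300685])}
```

View pics/top0.png

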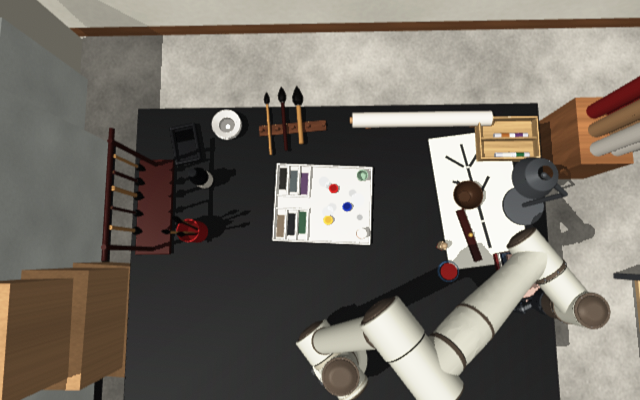

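View pics/scene0.png

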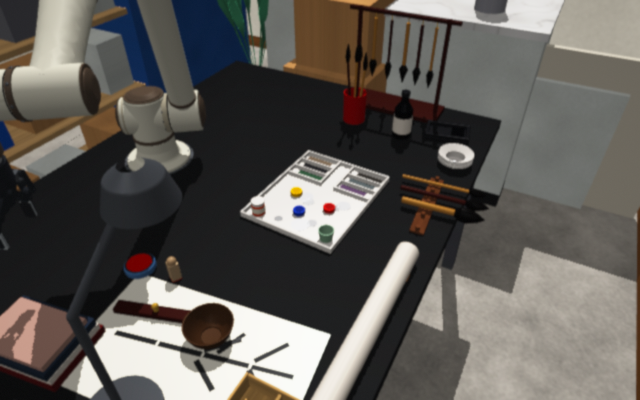

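```bash
cat > h.py <<'E'
import numpy as np,cv2
from bench import arm
from scipy.spatial.transform import Rotation as R
def unproj(c,uv,z):
    Rm=cv2.Rodrigues(c['rvec'])[0];t=np.ravel(c['tvec']);o=-Rm.T@t
    d=Rm.T@np.linalg.inv(c['K'])@np.array([uv[0],uv[1],1.]);return o+d*(z-o[2])/d[2]
def proj(c,P): return cv2.projectPoints(np.array(P,float).reshape(-1,1,3),c['rvec'],c['tvec'],c['K'],None)[0][:,0]
E
python3 - <<'E'
from h import *
im=cv2.imread('pics/top0.png')[155:255,262:382]
cv2.imwrite('pics/c.png',cv2.resize(im,None,fx=6,fy=6,interpolation=cv2.INTER_CUBIC))
c=arm.get_calibration('top')
for n,p,z in [('c1',(276,164),18),('c2',(372,167),18),('c3',(371,244),18),('c4',(273,240),18),('red',(333,188),19),('blue',(347,207),19),('yel',(328,219),19),('cup',(363,175),32),('jar',(362,233),44)]: print(n,unproj(c,p,z).round())
s=arm.read_state();print(R.from_quat(s['ee_rot']).as_matrix().round(3))
w=arm.get_calibration('wrist');print(w['K']);Rm=cv2.Rodrigues(w['rvec'])[0];o=-Rm.T@np.ravel(w['tvec']);T=R.from_quat(s['ee_rot']).as_matrix();print('cam in tool',T.T@(o-s['position']),T.T@Rm.T)
E
```

```text
c1 [714. 232.  18.]
c2 [ 698. -132.   18.]
c3 [ 409. -121.   18.]
c4 [427. 241.  18.]
red [619.  16.  19.]
blue [547. -35.  19.]
yel [503.  36.  19.]
cup [665. -96.  32.]
jar [448. -87.  44.]
[[-0.925 -0.381 -0.001]
 [-0.381  0.925  0.002]
 [ 0.     0.002 -1.   ]]
[[347.32579764   0.         321.06777191]
 [  0.         347.32579764 196.52569941]
 [  0.           0.           1.        ]]
cam in tool [  80.86211191    0.1426289  -127.16819399] [[ 2.93573549e-04 -9.49464861e-01 -3.13873210e-01]
 [ 9.99999719e-01  6.22424601e-05  7.47041894e-04]
 [-6.89753787e-04 -3.13873341e-01  9.49464612e-01]]
```

View pics/c.png

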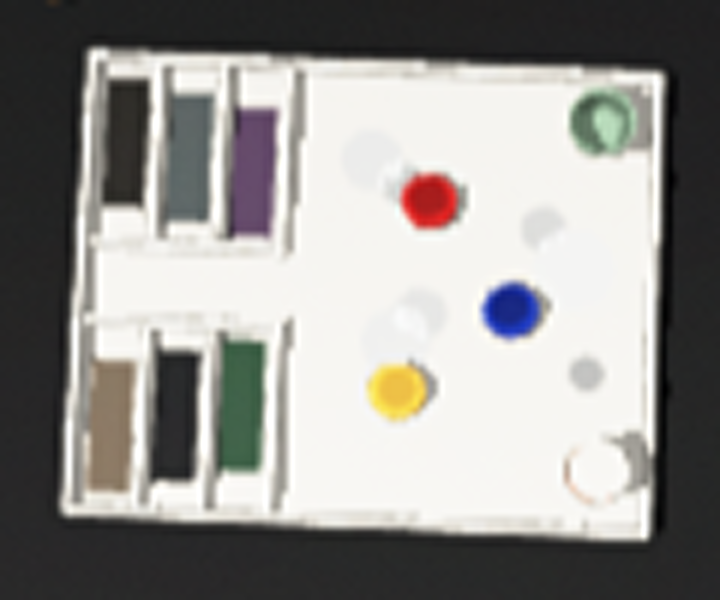

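The top view, on a crop scaled 6x, shows the slot opening to the left (world +y). Yellow is at about (328,219), red at (333,188) and blue at (347,207). The cup and jar stand in the right-hand corners. Next I'll bring the wrist camera over the palette.

```bash
cat >> h.py <<'E'
def delta(xyz,yaw,w=True):
    """shift+rotvec in tool axes to reach TCP xyz pointing down, tool x at world angle yaw"""
    s=arm.read_state();T=R.from_quat(s['ee_rot'])
    c,k=np.cos(yaw),np.sin(yaw)
    G=R.from_matrix(np.array([[c,k,0],[k,-c,0],[0,0,-1]]))
    print('delta',T.inv().apply(np.array(xyz)-s['position']).round(1),(T.inv()*G).as_rotvec().round(3),'at',s['position'].round(1))
E
python3 -c "
from h import *
delta((562,11,250),np.radians(-92.7))"
```

```text
delta [-523.7  420.7   -1.9] [ 2.000e-03  1.000e-03 -1.133e+00] at [ 237.9 -577.4  247.3]
```

Careful with the scale: shifts go in shares of 50 cm and turns go in shares of 2 pi rad. That gives: -400 mm / 500 = -0.8, -360 mm / 500 = -0.72, -0.86 rad / 6.2832 = -0.1369.

```bash
r='-'; echo '-0.08 0.064 0 0 0 -0.0127;-0.16 0.128 0 0 0 -0.0271;-0.24 0.192 0 0 0 -0.0414;-0.32 0.256 0 0 0 -0.0557;-0.4 0.32 0 0 0 -0.0684;-0.48 0.384 0 0 0 -0.0828;-0.56 0.45 0 0 0 -0.0955;-0.64 0.514 0 0 0 -0.1098;-0.72 0.578 0 0 0 -0.1241;-0.8 0.64 0 0 0 -0.1369' > mv.in && python3 jog.py mv.in 6; echo '-0.04 0.106 0 0 0 -0.008;-0.08 0.16 0 0 0 -0.0159;-0.12 0.214 0 0 0 -0.0318;-0.12 0.214 0 0 0 -0.043;-0.12 0.214 0 0 0 -0.043' > mv.in && python3 jog.py mv.in
python3 -c "
from h import *
delta((562,11,250),np.radians(-92.7))"
```

```text
clock: 1.1
position: [480.2, -138.2, 248.2]
ee_rot: [-0.587, 0.81, 0.0, -0.0]
contact_force: [1.2, -0.7, -0.1]
gripper_width: 5.9
grasp_force: 0.0
clock: 1.6
position: [396.7, -49.0, 248.4]
ee_rot: [-0.69, 0.724, -0.0, 0.0]
contact_force: [-0.1, 0.1, -0.2]
gripper_width: 5.7
grasp_force: 0.0
delta [ -67.8 -162.2   -1.5] [-0.     0.    -0.001] at [396.7 -49.  248.4]
```

To row units: -162 mm / 500 = -0.324, -122 mm / 500 = -0.244.

```bash
echo '-0.034 -0.08 0 0 0 0;-0.068 -0.162 0 0 0 0;-0.102 -0.244 0 0 0 0;-0.136 -0.324 0 0 0 0;-0.136 -0.324 0 0 0 0;-0.136 -0.324 0 0 0 0' > mv.in && python3 jog.py mv.in
python3 - <<'E'
from h import *
import pickle
c=arm.get_calibration('wrist');im=arm.get_image('wrist');cv2.imwrite('pics/w1.png',im);pickle.dump(c,open('w1.pkl','wb'))
cv2.imwrite('pics/w1b.png',cv2.resize(im,(800,500),interpolation=cv2.INTER_CUBIC))
E
```

```text
clock: 2.2
position: [562.9, 9.8, 246.6]
ee_rot: [-0.688, 0.725, 0.001, -0.001]
contact_force: [0.4, 0.9, -0.3]
gripper_width: 6.6
grasp_force: 0.0
```

View pics/w1b.png

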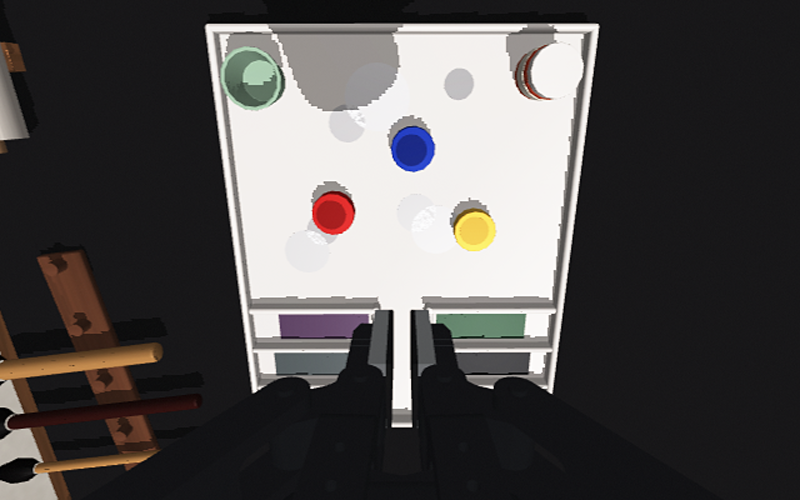

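```bash
cat >> h.py <<'E'
def cakes(im,c):
    h=cv2.cvtColor(im,cv2.COLOR_BGR2HSV);o={}
    for n,lo,hi in(('yellow',15,35),('red',0,8),('blue',105,130)):
        m=cv2.inRange(h,(lo,150,90),(hi,255,255))
        if n=='red': m|=cv2.inRange(h,(172,150,90),(180,255,255))
        k,l,st,ce=cv2.connectedComponentsWithStats(m)
        if k<2: continue
        # nearest in size to expected, within the image
        i=1+np.argmax(st[1:,4]);o[n]=unproj(c,ce[i],16)[:2].round(1);print(n,ce[i].round(1),st[i,4],o[n])
    return o
E
python3 - <<'E'
from h import *
import pickle
c=pickle.load(open('w1.pkl','rb'));im=cv2.imread('pics/w1.png');g=im.max(2)
ck=cakes(im,c)
L=[];Rr=[];T=[]
for v in list(range(40,190,5)):
    r=g[v]; xs=np.where(r>110)[0]; xs=xs[(xs>150)&(xs<500)]
    L.append(unproj(c,(xs[0]-.5,v),18)[:2]);Rr.append(unproj(c,(xs[-1]+.5,v),18)[:2])
for u in range(200,460,10):
    ys=np.where(g[:60,u]>110)[0]; T.append(unproj(c,(u,ys[0]-.5),18)[:2])
def fit(p): 
    vx,vy,x,y=cv2.fitLine(np.float32(p),cv2.DIST_HUBER,0,.01,.01).ravel();return np.array([x,y]),np.degrees(np.arctan2(vy,vx)),np.array([vx,vy])
for n,p in(('L',L),('R',Rr),('T',T)):
    print(n,fit(p))
pl,al,_=fit(L);pr,ar,_=fit(Rr);pt,at,_=fit(T)
f=lambda a:(a%180)
th=np.radians((f(al)+f(ar)+(f(at)+90 if f(at)<90 else f(at)-90))/3);ex=np.array([np.cos(th),np.sin(th)]);ey=np.array([-ex[1],ex[0]])
yl,yr=pl@ey,pr@ey;print('width',yl-yr,'th',np.degrees(th))
C=ex*(pt@ex+182)+ey*(yl+yr)/2;print('centre',C)
for n,p in ck.items(): print(n,'palette',(ex@(p-C)).round(1),(ey@(p-C)).round(1))
M=C+54*ex;print('mouth',M)
np.savez('pal.npz',C=C,ex=ex,ey=ey)
P=lambda x,y,z:[*(C+x*ex+y*ey),z]
pts=proj(c,[P(54,24,17),P(54,-24,17),P(-182,146,18),P(-182,-146,18),P(48,140,17),P(48,-140,17),P(178,0,5),P(54,0,5)])
z=cv2.resize(im,None,fx=4,fy=4,interpolation=cv2.INTER_CUBIC)
for p in pts: cv2.circle(z,tuple(int(q*4+2) for q in p),3,(0,0,255),-1)
cv2.imwrite('pics/w1c.png',z[900:1400,800:1550])
E
```

```text
yellow [ 61.5 290. ] 1577 [877.5 147.8]
red [266.  170.5] 873 [620.4  15.4]
blue [329.7 118.7] 956 [550.7 -34.7]
L (array([704.4625 , -47.46889], dtype=float32), np.float32(87.06284), array([0.05124048, 0.9986864 ], dtype=float32))
R (array([413.765  , -16.18456], dtype=float32), np.float32(87.177315), array([0.04924517, 0.99878675], dtype=float32))
T (array([ 559.323  , -126.17155], dtype=float32), np.float32(-2.946575), array([ 0.9986779 , -0.05140477], dtype=float32))
width -291.90863 th 87.097855
centre [563.5584    55.847466]
yellow palette 107.7 -308.9
red palette -37.5 -58.8
blue palette -91.1 8.3
mouth [566.2924  109.77821]
```

View pics/w1c.png

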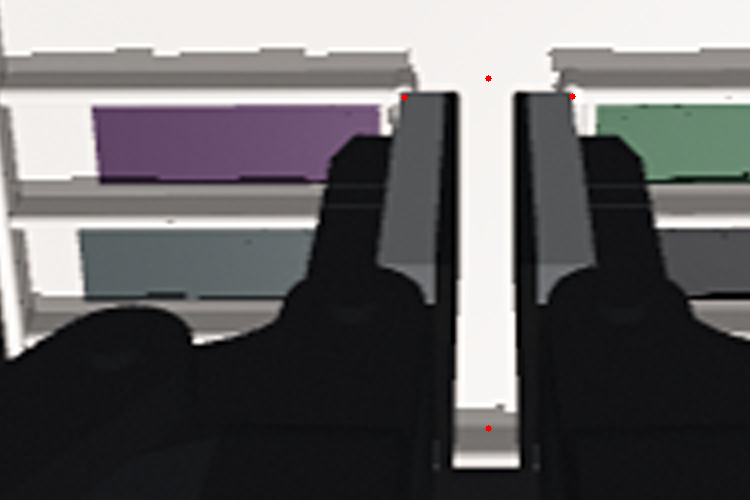

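```bash
sed -i "s/        # nearest.*/        Z=np.load('pal.npz');st=st.copy();st[[i for i in range(k) if not st[i,4] or abs((unproj(c,ce[i],16)[:2]-Z['C'])@Z['ex'])>185 or abs((unproj(c,ce[i],16)[:2]-Z['C'])@Z['ey'])>120],4]=0/; s/print(n,ce\[i\].*/d=o[n]-Z['C'];print(n,ce[i].round(0),st[i,4],'world',o[n],'palette',(d@Z['ex']).round(1),(d@Z['ey']).round(1))/" h.py
cat >> h.py <<'E'
def pdelta(px,py,head,z):
    """TCP to palette (px,py), pushing along palette heading head (rad; tool x opposite)"""
    Z=np.load('pal.npz');a=np.arctan2(Z['ex'][1],Z['ex'][0])
    delta([*(Z['C']+px*Z['ex']+py*Z['ey']),z],a+head+np.pi)
def where():
    Z=np.load('pal.npz');s=arm.read_state();d=s['position'][:2]-Z['C'];print('t',round(s['clock'],2),'tcp palette',(d@Z['ex']).round(1),(d@Z['ey']).round(1),'z',s['position'][2].round(1),'F',s['contact_force'].round(1))
E
python3 - <<'E'
from h import *
import pickle
cakes(cv2.imread('pics/w1.png'),pickle.load(open('w1.pkl','rb')));where()
E
```

```text
yellow [378. 181.] 722 world [501.6  33.4] palette -25.6 60.7
red [266. 170.] 873 world [620.4  15.4] palette -37.5 -58.8
blue [330. 119.] 956 world [550.7 -34.7] palette -91.1 8.3
t 2.25 tcp palette -46.4 -0.9 z 247.2 F [-1.2 -0.4  0.3]
```

```bash
python3 - <<'E'
from h import *
print(arm.read_state()['joints'].round(2)); pdelta(-40,101,np.radians(-68),247)
E
```

```text
[ 0.3   0.28 -0.15 -0.   -1.14 -0.36]
delta [ -6.2 102.    0.5] [ 0.002 -0.002  1.185] at [562.2   9.5 247.2]
```

To row units: 140 mm / 500 = 0.28, 130 mm / 500 = 0.26, 1.185 rad / 6.2832 = 0.1886.

```bash
echo '-0.004 0.026 0.04 0 0 0.0239;-0.006 0.052 0.08 0 0 0.0477;-0.008 0.078 0.12 0 0 0.0716;-0.012 0.104 0.16 0 0 0.0955;-0.012 0.13 0.2 0 0 0.1194;-0.012 0.156 0.22 0 0 0.1432;-0.012 0.18 0.24 0 0 0.1671;-0.012 0.204 0.26 0 0 0.1886;-0.012 0.204 0.28 0 0 0.1886;-0.012 0.204 0.28 0 0 0.1886' > mv.in && python3 jog.py mv.in 16
python3 - <<'E'
from h import *
where();pdelta(-40,101,np.radians(-68),26)
E
```

```text
clock: 3.25
position: [460.0, 20.6, 107.8]
ee_rot: [-0.168, 0.986, -0.0, -0.001]
contact_force: [0.5, 0.9, -0.2]
gripper_width: 15.8
grasp_force: 0.0
t 3.25 tcp palette -40.4 101.6 z 107.8 F [ 0.5  0.9 -0.2]
delta [-0.8  0.2 81.8] [-0.    -0.001  0.005] at [460.   20.6 107.8]
```

To row units: 81 mm / 500 = 0.162, 78 mm / 500 = 0.156.

```bash
echo '0 0 0.08 0 0 0;0 0 0.13 0 0 0;0 0 0.156 0 0 0;0 0 0.162 0 0 0;-0.008 0 0.162 0 0 0;-0.018 0 0.162 0 0 0;-0.026 0 0.162 0 0 0;-0.034 0 0.162 0 0 0;-0.042 0 0.162 0 0 0;-0.052 0 0.162 0 0 0' > mv.in && python3 jog.py mv.in
python3 - <<'E'
from h import *
where();c=arm.get_calibration('wrist');im=arm.get_image('wrist');cv2.imwrite('pics/w2.png',im);cakes(im,c)
E
```

```text
clock: 4.25
position: [485.7, 29.9, 27.5]
ee_rot: [-0.167, 0.986, 0.0, 0.0]
contact_force: [-0.8, 0.1, 0.6]
gripper_width: 16.0
grasp_force: 0.2
t 4.25 tcp palette -29.9 76.5 z 27.5 F [-0.8  0.1  0.6]
yellow [321. 319.] 2965 world [510.3  38.8] palette -19.7 52.3
red [56. 76.] 663 world [440.4 -91.6] palette -153.5 115.5
blue [133. 335.] 1076 world [549.2 -44. ] palette -100.4 9.3
```

View pics/w2.png

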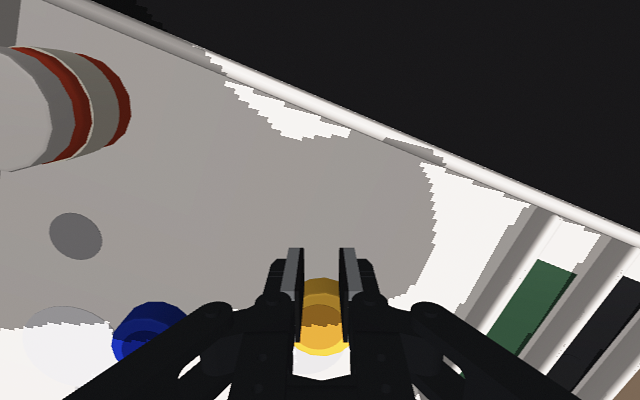

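Yellow sits centred against the two fingertips at pixel (321,319). I'll keep pushing it towards the centreline.

To row units: -55 mm / 500 = -0.11, -52 mm / 500 = -0.104.

```bash
echo '-0.01 0 0 0 0 0;-0.022 0 0 0 0 0;-0.034 0 0 0 0 0;-0.046 0 0 0 0 0;-0.058 0 0 0 0 0;-0.07 0 0 0 0 0;-0.082 0 0 0 0 0;-0.094 0 0 0 0 0;-0.104 0 0 0 0 0;-0.11 0 0 0 0 0' > mv.in && python3 jog.py mv.in && echo '0 0 0 0 0 0;0.016 0 0 0 0 0;0.05 0 0 0 0 0' > mv.in && python3 jog.py mv.in
python3 - <<'E'
from h import *
where();c=arm.get_calibration('wrist');im=arm.get_image('wrist');cakes(im,c)
pdelta(-45,0,0,27)
E
```

```text
clock: 5.3
position: [537.9, 48.2, 27.3]
ee_rot: [-0.167, 0.986, 0.0, 0.0]
contact_force: [-0.1, -0.2, 0.2]
gripper_width: 16.0
grasp_force: 0.2
clock: 5.6
position: [513.9, 39.8, 27.3]
ee_rot: [-0.167, 0.986, 0.0, 0.001]
contact_force: [-0.3, 1.1, 0.2]
gripper_width: 16.0
grasp_force: 0.0
t 5.6 tcp palette -18.5 48.7 z 27.3 F [-0.3  1.1  0.2]
yellow [321. 353.] 2696 world [557.4  55.3] palette -0.9 6.1
red [225. 398.] 6 world [601.1  17.9] palette -36.0 -39.4
blue [142. 263.] 9 world [536.7 -36.8] palette -93.9 22.1
delta [-40.  -42.8  -0.4] [ 0.003 -0.004 -1.186] at [509.4  38.2  26.8]
```

To row units: -43 mm / 500 = -0.086, -40 mm / 500 = -0.08, -1.186 rad / 6.2832 = -0.1888.

```bash
echo '-0.004 -0.02 -0.05 0 0 -0.0239;-0.012 -0.036 -0.06 0 0 -0.0477;-0.024 -0.048 -0.06 0 0 -0.0716;-0.036 -0.06 -0.06 0 0 -0.0955;-0.048 -0.072 -0.06 0 0 -0.1194;-0.06 -0.08 -0.06 0 0 -0.1432;-0.072 -0.086 -0.05 0 0 -0.1671;-0.08 -0.086 -0.024 0 0 -0.1888;-0.08 -0.086 0 0 0 -0.1888;-0.08 -0.086 0 0 0 -0.1888' > mv.in && python3 jog.py mv.in
python3 - <<'E'
from h import *
where();c=arm.get_calibration('wrist');im=arm.get_image('wrist');cv2.imwrite('pics/w3.png',im);cakes(im,c)
pdelta(-45,0,0,27)
E
```

```text
clock: 6.65
position: [563.7, 11.8, 25.4]
ee_rot: [-0.688, 0.725, 0.001, -0.002]
contact_force: [-0.4, -0.4, 0.2]
gripper_width: 16.2
grasp_force: 0.0
t 6.65 tcp palette -44.0 -2.4 z 25.4 F [-0.4 -0.4  0.2]
yellow [322. 349.] 2980 world [565.4  54.1] palette -1.7 -1.9
red [190. 284.] 3635 world [622.8  14.8] palette -38.0 -61.2
blue [350. 129.] 65 world [549.  -50.5] palette -106.9 9.2
delta [ 1.2  3.1 -0.7] [ 0.003 -0.001 -0.001] at [564.4  12.   26.3]
```

View pics/w3.png

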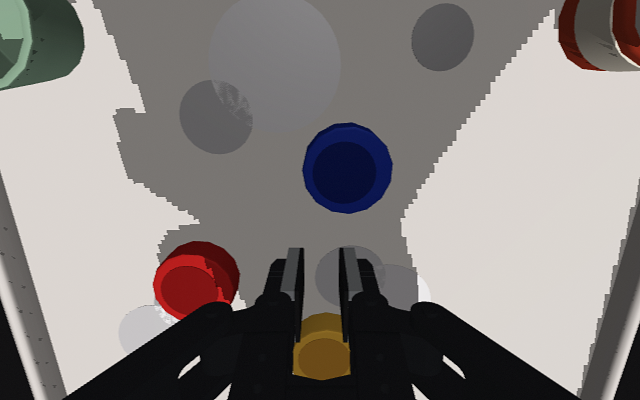

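Yellow lies at pixel (322,349), directly ahead of the fingers. Red and blue are clear of the path.

To row units: -62 mm / 500 = -0.124, -58 mm / 500 = -0.116.

```bash
echo '-0.012 0.002 0 0 0 0;-0.024 0.004 0 0 0 0;-0.036 0.006 0 0 0 0;-0.048 0.006 0 0 0 0;-0.062 0.006 0 0 0 0;-0.076 0.006 0 0 0 0;-0.09 0.006 0 0 0 0;-0.104 0.006 0 0 0 0;-0.116 0.006 0 0 0 0;-0.124 0.006 0 0 0 0' > mv.in && python3 jog.py mv.in 
python3 - <<'E'
from h import *
where();c=arm.get_calibration('wrist');im=arm.get_image('wrist');cakes(im,c);cv2.imwrite('pics/w4.png',im)
E
```

```text
clock: 7.7
position: [565.8, 75.0, 27.3]
ee_rot: [-0.69, 0.724, 0.0, -0.0]
contact_force: [-0.3, -0.6, 0.7]
gripper_width: 15.8
grasp_force: 0.2
t 7.7 tcp palette 19.3 -1.3 z 27.3 F [-0.3 -0.6  0.7]
yellow [321. 319.] 2903 world [566.9 101.7] palette 46.0 -1.0
red [175. 139.] 3141 world [620.9  13.5] palette -39.4 -59.4
blue [384.   3.] 41 world [538.  -30.9] palette -87.9 21.1
```

View pics/w4.png

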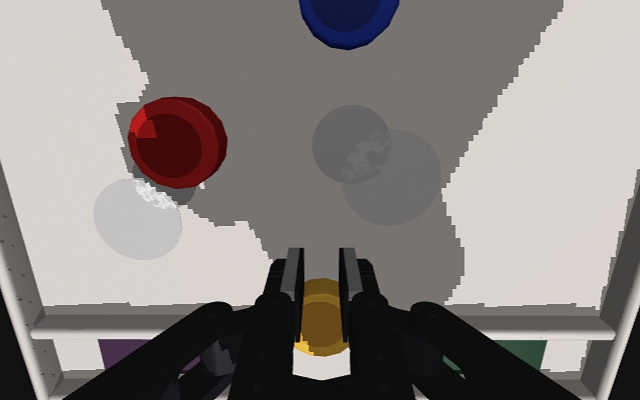

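To row units: -16 mm / 500 = -0.032, -15 mm / 500 = -0.03.

```bash
echo '-0.008 0.002 0 0 0 0;-0.016 0.002 0 0 0 0;-0.024 0.002 0 0 0 0;-0.03 0.002 0 0 0 0;-0.032 0.002 0 0 0 0' > mv.in && python3 jog.py mv.in
python3 -c "
from h import *
where();pdelta(20,0,0,27)"
echo '0.01 0 0 0 0 0;0.02 0 0 0 0 0;0.02 0 0 0 0 0;0.02 0 0 0 0 0' > mv.in && python3 jog.py mv.in 4
python3 - <<'E'
from h import *
where();c=arm.get_calibration('wrist');im=arm.get_image('wrist');cakes(im,c);where();pdelta(25,0,0,27)
E
```

```text
clock: 8.25
position: [565.6, 90.7, 27.3]
ee_rot: [-0.69, 0.724, -0.0, 0.0]
contact_force: [-0.2, -0.3, 0.2]
gripper_width: 16.0
grasp_force: 0.1
t 8.25 tcp palette 34.9 -0.2 z 27.3 F [-0.2 -0.3  0.2]
delta [14.9  0.3  0.3] [-0.     0.     0.002] at [565.6  90.7  27.3]
clock: 8.65
position: [565.1, 80.0, 27.3]
ee_rot: [-0.689, 0.724, -0.0, 0.0]
contact_force: [-1.2, -0.3, 0.6]
gripper_width: 4.3
grasp_force: 0.0
t 8.65 tcp palette 24.2 -0.3 z 27.3 F [-1.2 -0.3  0.6]
yellow [321. 345.] 1080 world [566.9 121.9] palette 66.1 0.0
red [169. 127.] 3474 world [621.6  13.4] palette -39.5 -60.1
blue [370.   4.] 27 world [542.2 -25.9] palette -82.7 17.2
t 8.7 tcp palette 24.3 -0.3 z 27.4 F [-0.1  0.1  0.6]
delta [-0.7  0.3  0.4] [-0.     0.     0.001] at [565.1  80.1  27.4]
```

To row units: -60 mm / 500 = -0.12, -54 mm / 500 = -0.108.

```bash
echo '-0.012 0 0 0 0 0;-0.024 0 0 0 0 0;-0.036 0 0 0 0 0;-0.048 0 0 0 0 0;-0.06 0 0 0 0 0;-0.072 0 0 0 0 0;-0.084 0 0 0 0 0;-0.096 0 0 0 0 0;-0.108 0 0 0 0 0;-0.12 0 0 0 0 0' > mv.in && python3 jog.py mv.in; python3 -c "
from h import *
where()"; echo '-0.012 0 0 0 0 0;-0.024 0 0 0 0 0;-0.036 0 0 0 0 0;-0.048 0 0 0 0 0;-0.06 0 0 0 0 0;-0.072 0 0 0 0 0;-0.078 0 0 0 0 0;-0.078 0 0 0 0 0' > mv.in && python3 jog.py mv.in
python3 - <<'E'
from h import *
where();c=arm.get_calibration('wrist');im=arm.get_image('wrist');cakes(im,c);cv2.imwrite('pics/w5.png',im)
E
```

```text
clock: 9.7
position: [568.0, 140.8, 27.3]
ee_rot: [-0.69, 0.724, 0.0, -0.0]
contact_force: [-0.2, -0.6, -0.2]
gripper_width: 3.9
grasp_force: 0.2
t 9.7 tcp palette 85.1 -0.1 z 27.3 F [-0.2 -0.6 -0.2]
clock: 10.5
position: [570.0, 179.8, 27.3]
ee_rot: [-0.69, 0.724, 0.0, 0.0]
contact_force: [0.6, -0.1, 0.9]
gripper_width: 4.1
grasp_force: 0.0
t 10.5 tcp palette 124.2 -0.1 z 27.3 F [ 0.6 -0.1  0.9]
yellow [321. 329.] 960 world [571.2 212.2] palette 156.5 0.3
```

View pics/w5.png

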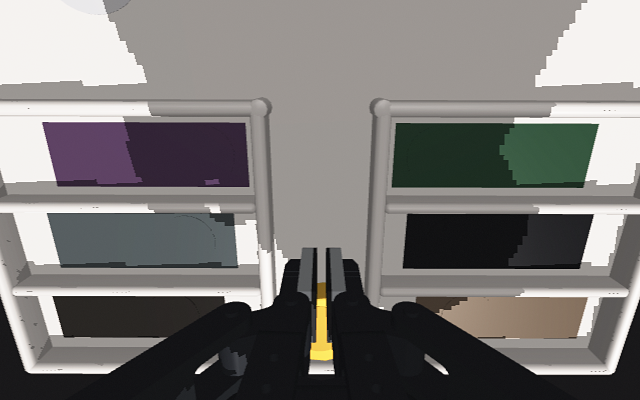

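Yellow sits deep in the slot at (321,329). The posts at (260,106) and (381,106) are centred on the tool axis, so the alignment is right. Next is red.

To row units: -45 mm / 500 = -0.09, -20 mm / 500 = -0.04.

```bash
echo '0.006 0 0 0 0 0;0.006 0 -0.04 0 0 0;0.006 0 -0.09 0 0 0;0.006 0 -0.09 0 0 0' > mv.in && python3 jog.py mv.in 16; python3 - <<'E'
from h import *
where();pdelta(-61.5,-97,np.radians(57.7),70);print(arm.read_state()['joints'].round(2))
E
```

```text
clock: 10.95
position: [571.9, 176.9, 75.8]
ee_rot: [-0.69, 0.724, -0.001, 0.003]
contact_force: [0.2, 0.2, 0.0]
gripper_width: 16.1
grasp_force: 0.0
t 10.95 tcp palette 121.3 -2.2 z 75.8 F [0.2 0.2 0. ]
delta [183.  -94.4   5.7] [-0.007 -0.    -1.005] at [571.9 176.9  75.8]
[ 0.57  0.51 -0.27  0.   -0.78 -0.62]
```

To row units: 183 mm / 500 = 0.366, 170 mm / 500 = 0.34, -1.005 rad / 6.2832 = -0.16.

```bash
echo '0.05 -0.02 0 0 0 -0.0207;0.1 -0.044 0 0 0 -0.0414;0.15 -0.072 0 0 0 -0.0621;0.2 -0.1 0 0 0 -0.0828;0.25 -0.128 0 0 0 -0.1035;0.3 -0.152 0 0 0 -0.1241;0.34 -0.176 0 0 0 -0.1432;0.366 -0.188 0 0 0 -0.16;0.366 -0.188 0 0 0 -0.16;0.366 -0.188 0 0 0 -0.16' > mv.in && python3 jog.py mv.in; python3 - <<'E'
from h import *
c=arm.get_calibration('wrist');im=arm.get_image('wrist');where();cakes(im,c);cv2.imwrite('pics/w6.png',im)
pdelta(-61.5,-97,np.radians(57.7),27)
E
```

```text
clock: 11.95
position: [654.1, -11.4, 71.7]
ee_rot: [0.953, -0.304, -0.001, 0.0]
contact_force: [-1.5, 0.0, -0.1]
gripper_width: 16.1
grasp_force: 0.0
t 12.0 tcp palette -62.1 -93.8 z 71.9 F [-0.4  0.3  0.5]
red [321. 297.] 1702 world [617.3  14.8] palette -38.3 -55.8
blue [464. 319.] 91 world [552.1 -49.4] palette -105.7 6.1
delta [ 2.4 -2.2 44.9] [ 0.001  0.001 -0.002] at [654.1 -10.9  71.9]
```

View pics/w6.png

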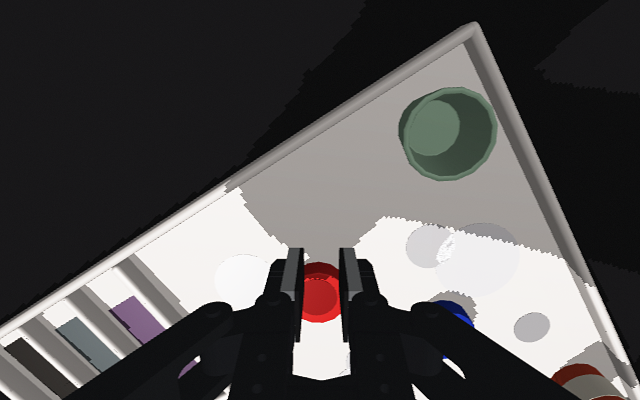

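Red is centred at column 321 ahead of the fingers, so I'll descend and push.

To row units: 45 mm / 500 = 0.09, 40 mm / 500 = 0.08.

```bash
echo '0.002 0 0.05 0 0 0;0.002 0 0.08 0 0 0;0.002 0 0.09 0 0 0;-0.006 0 0.09 0 0 0;-0.016 0 0.09 0 0 0;-0.026 0 0.09 0 0 0;-0.036 0 0.09 0 0 0;-0.046 0 0.09 0 0 0;-0.056 0 0.09 0 0 0;-0.068 0 0.09 0 0 0' > mv.in && python3 jog.py mv.in; python3 - <<'E'
from h import *
where();c=arm.get_calibration('wrist');im=arm.get_image('wrist');cakes(im,c)
E
```

```text
clock: 13.0
position: [626.7, 8.7, 27.6]
ee_rot: [0.953, -0.303, 0.0, -0.0]
contact_force: [-0.4, 0.8, 0.5]
gripper_width: 16.1
grasp_force: 0.2
t 13.0 tcp palette -43.8 -65.5 z 27.6 F [-0.4  0.8  0.5]
red [322. 348.] 471 world [590.3  33.7] palette -20.8 -27.8
blue [504. 331.] 1105 world [548.1 -43.7] palette -100.2 10.4
```

To row units: -50 mm / 500 = -0.1, -46 mm / 500 = -0.092.

```bash
echo '-0.01 0 0 0 0 0;-0.022 0 0 0 0 0;-0.034 0 0 0 0 0;-0.046 0 0 0 0 0;-0.058 0 0 0 0 0;-0.07 0 0 0 0 0;-0.082 0 0 0 0 0;-0.092 0 0 0 0 0;-0.1 0 0 0 0 0;-0.1 0 0 0 0 0' > mv.in && python3 jog.py mv.in; python3 -c "
from h import *
where()";  echo '0.016 0 0 0 0 0;0.048 0 0 0 0 0;0.05 0 0 0 0 0' > mv.in && python3 jog.py mv.in
python3 - <<'E'
from h import *
where();c=arm.get_calibration('wrist');im=arm.get_image('wrist');cakes(im,c)
pdelta(-45,0,0,27)
E
```

```text
clock: 14.05
position: [585.6, 37.7, 27.4]
ee_rot: [0.953, -0.302, -0.0, 0.0]
contact_force: [-0.9, 0.7, 0.2]
gripper_width: 16.0
grasp_force: 0.0
t 14.05 tcp palette -17.0 -22.9 z 27.4 F [-0.9  0.7  0.2]
clock: 14.35
position: [608.4, 22.0, 27.4]
ee_rot: [0.953, -0.303, 0.001, -0.0]
contact_force: [-0.6, 0.0, 0.6]
gripper_width: 16.3
grasp_force: 0.0
t 14.35 tcp palette -31.5 -46.5 z 27.4 F [-0.6  0.   0.6]
red [325. 355.] 536 world [567.9  48.2] palette -7.4 -4.7
blue [492. 330.] 151 world [533.9 -25.9] palette -83.1 25.5
delta [-31.2  35.9   0.1] [-1.000e-03 -0.000e+00  1.005e+00] at [607.5  22.2  27.2]
```

To row units: 37 mm / 500 = 0.074, 36 mm / 500 = 0.072, 1.005 rad / 6.2832 = 0.16.

```bash
echo '0 0.012 -0.05 0 0 0.0239;0 0.032 -0.06 0 0 0.0477;-0.008 0.048 -0.06 0 0 0.0716;-0.02 0.064 -0.06 0 0 0.0955;-0.036 0.072 -0.06 0 0 0.1194;-0.05 0.074 -0.06 0 0 0.1432;-0.062 0.072 -0.04 0 0 0.16;-0.062 0.072 -0.012 0 0 0.16;-0.062 0.072 0 0 0 0.16;-0.062 0.072 0 0 0 0.16' > mv.in && python3 jog.py mv.in
python3 - <<'E'
from h import *
where();c=arm.get_calibration('wrist');im=arm.get_image('wrist');cakes(im,c);where()
pdelta(-45,0,0,27)
E
```

```text
clock: 15.4
position: [559.6, 11.2, 26.4]
ee_rot: [-0.69, 0.724, 0.001, -0.001]
contact_force: [0.5, -0.0, -0.2]
gripper_width: 16.2
grasp_force: 0.0
t 15.4 tcp palette -44.8 1.7 z 26.4 F [ 0.5 -0.  -0.2]
red [330. 345.] 768 world [557.1  52.4] palette -3.8 6.3
blue [345. 130.] 11 world [546.9 -50.9] palette -107.5 11.2
t 15.45 tcp palette -44.6 1.1 z 27.1 F [-0.4 -0.1  0.8]
delta [ 0.4 -1.1  0.1] [ 0.001 -0.     0.002] at [560.2  11.3  27.1]
```

```bash
sed -i 's/150,90)/150,45)/g' h.py
python3 - <<'E'
from h import *
where();c=arm.get_calibration('wrist');im=arm.get_image('wrist');cakes(im,c);cv2.imwrite('pics/w7.png',im[200:,150:500])
E
```

```text
t 15.45 tcp palette -44.6 1.1 z 27.1 F [-0.4 -0.1  0.8]
red [321. 345.] 3352 world [562.   52.8] palette -3.1 1.4
blue [338. 169.] 6074 world [550.6 -35.1] palette -91.5 8.3
```

View pics/w7.png

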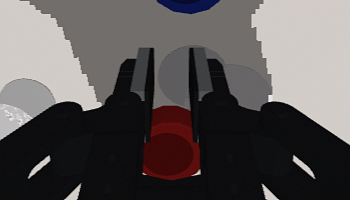

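Red is centred ahead of the fingers, with its centre near crop pixel (171,150). I'll push it into the mouth.

To row units: -61 mm / 500 = -0.122, -56 mm / 500 = -0.112.

```bash
echo '-0.014 0 0 0 0 0;-0.028 -0.002 0 0 0 0;-0.04 -0.002 0 0 0 0;-0.052 -0.002 0 0 0 0;-0.064 -0.002 0 0 0 0;-0.076 -0.002 0 0 0 0;-0.088 -0.002 0 0 0 0;-0.1 -0.002 0 0 0 0;-0.112 -0.002 0 0 0 0;-0.122 -0.002 0 0 0 0' > mv.in && python3 jog.py mv.in; python3 - <<'E'
from h import *
where();c=arm.get_calibration('wrist');im=arm.get_image('wrist');cakes(im,c);pdelta(35,0,0,27)
E
```

```text
clock: 16.5
position: [564.4, 72.8, 27.3]
ee_rot: [-0.69, 0.724, -0.0, 0.0]
contact_force: [0.6, -0.1, 0.8]
gripper_width: 15.9
grasp_force: 0.2
t 16.5 tcp palette 17.0 0.0 z 27.3 F [ 0.6 -0.1  0.8]
red [321. 319.] 2966 world [565.4  99.4] palette 43.6 0.4
blue [344.  22.] 4134 world [550.9 -27.7] palette -84.1 8.4
delta [-17.4   0.1   0.3] [-0.     0.     0.002] at [564.6  73.4  27.3]
```

To row units: -17 mm / 500 = -0.034, -16 mm / 500 = -0.032.

```bash
echo '-0.008 0 0 0 0 0;-0.016 0 0 0 0 0;-0.024 0 0 0 0 0;-0.032 0 0 0 0 0;-0.034 0 0 0 0 0;-0.034 0 0 0 0 0' > mv.in && python3 jog.py mv.in
echo '0.01 0 0 0 0 0;0.02 0 0 0 0 0;0.02 0 0 0 0 0;0.02 0 0 0 0 0' > mv.in && python3 jog.py mv.in 4
python3 - <<'E'
from h import *
where();c=arm.get_calibration('wrist');im=arm.get_image('wrist');cakes(im,c);pdelta(83,0,0,27)
E
```

```text
clock: 17.15
position: [565.2, 89.5, 27.3]
ee_rot: [-0.69, 0.724, 0.0, 0.0]
contact_force: [0.2, 0.1, -1.0]
gripper_width: 16.0
grasp_force: 0.0
clock: 17.55
position: [564.7, 78.9, 27.3]
ee_rot: [-0.689, 0.724, 0.0, 0.0]
contact_force: [0.7, 0.1, -1.1]
gripper_width: 3.7
grasp_force: 0.0
t 17.55 tcp palette 23.1 0.0 z 27.3 F [ 0.7  0.1 -1.1]
red [321. 344.] 1154 world [566.5 120.1] palette 64.3 0.3
blue [344.  14.] 2334 world [551.1 -24.3] palette -80.7 8.4
delta [-59.8  -0.    0.4] [-0.     0.     0.001] at [564.8  79.   27.4]
```

To row units: -63 mm / 500 = -0.126, -60 mm / 500 = -0.12.

```bash
echo '-0.014 0 0 0 0 0;-0.028 0 0 0 0 0;-0.042 0 0 0 0 0;-0.056 0 0 0 0 0;-0.07 0 0 0 0 0;-0.084 0 0 0 0 0;-0.098 0 0 0 0 0;-0.11 0 0 0 0 0;-0.12 0 0 0 0 0;-0.126 0 0 0 0 0' > mv.in && python3 jog.py mv.in
echo '0 0 0 0 0 0;0.008 0 0 0 0 0;0.008 0 -0.04 0 0 0;0.008 0 -0.09 0 0 0;0.008 0 -0.09 0 0 0' > mv.in && python3 jog.py mv.in 
python3 - <<'E'
from h import *
where();c=arm.get_calibration('wrist');im=arm.get_image('wrist');cakes(im,c)
h=np.arctan2(-8.3,91);print(np.degrees(h));pdelta(-91-46*np.cos(h),8.3-46*np.sin(h),h,70)
E
```

```text
clock: 18.6
position: [567.8, 142.7, 27.3]
ee_rot: [-0.69, 0.724, -0.0, 0.0]
contact_force: [0.1, -0.8, 0.4]
gripper_width: 4.2
grasp_force: 0.1
clock: 19.1
position: [569.7, 138.6, 75.7]
ee_rot: [-0.69, 0.724, -0.001, 0.003]
contact_force: [1.2, -0.4, -0.1]
gripper_width: 4.0
grasp_force: 0.0
t 19.1 tcp palette 82.9 -2.0 z 75.7 F [ 1.2 -0.4 -0.1]
yellow [321. 332.] 642 world [573.4 213.2] palette 157.6 -1.9
red [321. 275.] 584 world [571.2 170.5] palette 114.9 -1.8
-5.2114592588174595
delta [219.3  13.6   3.5] [-0.003  0.002  0.092] at [568.6 138.2  74. ]
```

To row units: 219 mm / 500 = 0.438, 110 mm / 500 = 0.22.

```bash
echo '0.06 -0.002 -0.01 0 0 0;0.14 -0.008 -0.01 0 0 0;0.22 -0.012 -0.01 0 0 0;0.3 -0.016 -0.01 0 0 0;0.38 -0.018 -0.01 0 0 0;0.43 -0.02 0 0 0 0;0.438 -0.02 0 0 0 0;0.438 -0.02 0 0 0 0' > mv.in && python3 jog.py mv.in 16; python3 - <<'E'
from h import *
where();c=arm.get_calibration('wrist');im=arm.get_image('wrist');cakes(im,c);pdelta(-136,8.3,0,27)
E
```

```text
clock: 19.95
position: [566.1, -81.9, 71.5]
ee_rot: [-0.689, 0.725, 0.001, -0.001]
contact_force: [0.6, 0.5, -0.2]
gripper_width: 16.1
grasp_force: 0.0
t 19.95 tcp palette -137.4 -9.5 z 71.5 F [ 0.6  0.5 -0.2]
red [530. 213.] 781 world [447.7 -86.4] palette -147.9 108.5
blue [332. 298.] 826 world [561.6 -35.8] palette -91.6 -2.7
delta [-0.6 18.1 44.8] [ 0.001 -0.     0.001] at [566.5 -81.   71.8]
```

Careful with the scale: shifts go in shares of 50 cm and turns go in shares of 2 pi rad. That gives: 45 mm / 500 = 0.09, 35 mm / 500 = 0.07.

```bash
echo '0 0.02 0 0 0 0;0 0.036 0 0 0 0;0 0.036 0.03 0 0 0;0 0.036 0.07 0 0 0;0 0.036 0.09 0 0 0;0 0.036 0.09 0 0 0' > mv.in && python3 jog.py mv.in; python3 - <<'E'
from h import *
where();c=arm.get_calibration('wrist');im=arm.get_image('wrist');cakes(im,c);cv2.imwrite('pics/w8.png',im)
pdelta(-67,6,0,27);pdelta(35,0,0,27)
E
```

```text
clock: 20.6
position: [547.4, -79.6, 26.1]
ee_rot: [-0.69, 0.724, 0.001, -0.001]
contact_force: [0.3, 0.5, -0.7]
gripper_width: 15.8
grasp_force: 0.0
t 20.6 tcp palette -136.1 9.3 z 26.1 F [ 0.3  0.5 -0.7]
red [552. 251.] 1592 world [445.2 -84.6] palette -146.3 111.1
blue [321. 348.] 3190 world [549.2 -37.4] palette -93.9 9.6
delta [-69.1  -2.5   0. ] [ 0.001 -0.     0.003] at [548.4 -79.7  27. ]
delta [-171.1   -8.8   -0. ] [ 0.001 -0.     0.003] at [548.4 -79.7  27. ]
```

View pics/w8.png

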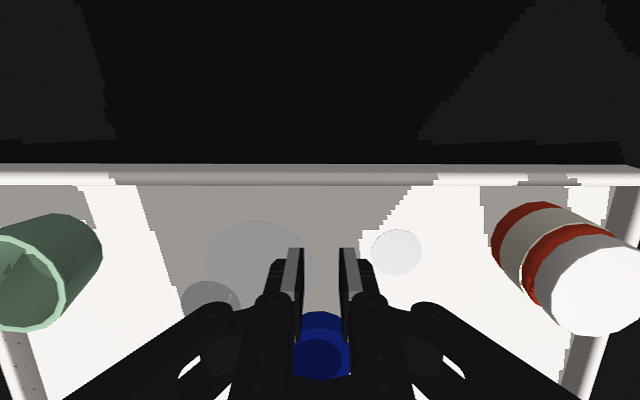

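Blue is centred at (321,348). I'll push it along, easing y to 0 on the way to the mouth.

To row units: -77 mm / 500 = -0.154, -69 mm / 500 = -0.138.

```bash
echo '-0.014 0 0 0 0 0;-0.028 0 0 0 0 0;-0.042 -0.002 0 0 0 0;-0.058 -0.003 0 0 0 0;-0.074 -0.004 0 0 0 0;-0.09 -0.006 0 0 0 0;-0.106 -0.007 0 0 0 0;-0.122 -0.008 0 0 0 0;-0.138 -0.01 0 0 0 0;-0.154 -0.012 0 0 0 0' > mv.in && python3 jog.py mv.in; echo '-0.016 -0.001 0 0 0 0;-0.032 -0.002 0 0 0 0;-0.048 -0.003 0 0 0 0;-0.064 -0.004 0 0 0 0;-0.08 -0.005 0 0 0 0;-0.096 -0.006 0 0 0 0;-0.112 -0.006 0 0 0 0;-0.128 -0.006 0 0 0 0;-0.14 -0.006 0 0 0 0;-0.146 -0.006 0 0 0 0' > mv.in && python3 jog.py mv.in;  python3 - <<'E'
from h import *
where();c=arm.get_calibration('wrist');im=arm.get_image('wrist');cakes(im,c)
pdelta(35,0,0,27)
E
```

```text
clock: 21.65
position: [558.8, -2.9, 27.3]
ee_rot: [-0.69, 0.724, 0.0, -0.0]
contact_force: [-0.3, -0.5, -0.0]
gripper_width: 15.8
grasp_force: 0.2
clock: 22.65
position: [565.3, 70.0, 27.3]
ee_rot: [-0.69, 0.724, -0.0, 0.0]
contact_force: [-0.7, 0.8, 0.0]
gripper_width: 16.3
grasp_force: 0.1
t 22.65 tcp palette 14.2 -1.0 z 27.3 F [-0.7  0.8  0. ]
blue [321. 319.] 2842 world [566.3  96.5] palette 40.7 -0.7
delta [-20.7   1.    0.3] [-0.     0.     0.002] at [565.3  70.1  27.3]
```

To row units: -20 mm / 500 = -0.04, -16 mm / 500 = -0.032.

```bash
echo '-0.008 0.002 0 0 0 0;-0.016 0.002 0 0 0 0;-0.024 0.002 0 0 0 0;-0.032 0.002 0 0 0 0;-0.04 0.002 0 0 0 0;-0.04 0.002 0 0 0 0' > mv.in && python3 jog.py mv.in
echo '0.01 0 0 0 0 0;0.02 0 0 0 0 0;0.02 0 0 0 0 0;0.02 0 0 0 0 0' > mv.in && python3 jog.py mv.in 4
python3 - <<'E'
from h import *
where();c=arm.get_calibration('wrist');im=arm.get_image('wrist');cakes(im,c);pdelta(54,0,0,27)
E
```

```text
clock: 23.3
position: [565.4, 89.8, 27.3]
ee_rot: [-0.69, 0.724, -0.0, 0.0]
contact_force: [-0.0, -1.0, -0.1]
gripper_width: 16.0
grasp_force: 0.0
clock: 23.7
position: [564.7, 78.8, 27.3]
ee_rot: [-0.689, 0.724, -0.0, -0.0]
contact_force: [-0.1, 0.5, 0.1]
gripper_width: 4.5
grasp_force: 0.0
t 23.7 tcp palette 23.0 0.0 z 27.3 F [-0.1  0.5  0.1]
blue [321. 345.] 1021 world [566.6 120.4] palette 64.6 0.2
delta [-30.8  -0.    0.4] [-0.     0.     0.001] at [564.8  79.   27.4]
```

To row units: -31 mm / 500 = -0.062, -29 mm / 500 = -0.058.

```bash
echo '-0.012 0 0 0 0 0;-0.024 0 0 0 0 0;-0.036 0 0 0 0 0;-0.044 0 0 0 0 0;-0.052 0 0 0 0 0;-0.058 0 0 0 0 0;-0.062 0 0 0 0 0;-0.062 0 0 0 0 0' > mv.in && python3 jog.py mv.in
echo '0.008 0 0 0 0 0;0.008 0 0 0 0 0;0.02 0 -0.06 0 0 0;0.06 0 -0.15 0 0 0;0.11 0 -0.24 0 0 0;0.16 0 -0.32 0 0 0;0.16 0 -0.36 0 0 0;0.16 0 -0.36 0 0 0' > mv.in && python3 jog.py mv.in 
python3 - <<'E'
from h import *
where();c=arm.get_calibration('wrist');im=arm.get_image('wrist');cakes(im,c);cv2.imwrite('pics/w9.png',cv2.resize(im[150:,150:500],None,fx=2,fy=2))
E
```

```text
clock: 24.55
position: [566.2, 110.5, 27.3]
ee_rot: [-0.69, 0.724, 0.0, 0.0]
contact_force: [-0.6, 0.2, 0.4]
gripper_width: 4.0
grasp_force: 0.0
clock: 25.35
position: [564.1, 29.7, 211.5]
ee_rot: [-0.689, 0.725, -0.002, 0.004]
contact_force: [0.0, 1.3, 0.4]
gripper_width: 4.0
grasp_force: 0.0
t 25.35 tcp palette -26.1 -1.8 z 211.5 F [0.  1.3 0.4]
yellow [321. 330.] 286 world [574.5 214.3] palette 158.8 -2.9
red [321. 302.] 301 world [572.8 177.7] palette 122.2 -3.1
blue [321. 271.] 302 world [570.7 138.6] palette 83.0 -2.9
```

View pics/w9.png

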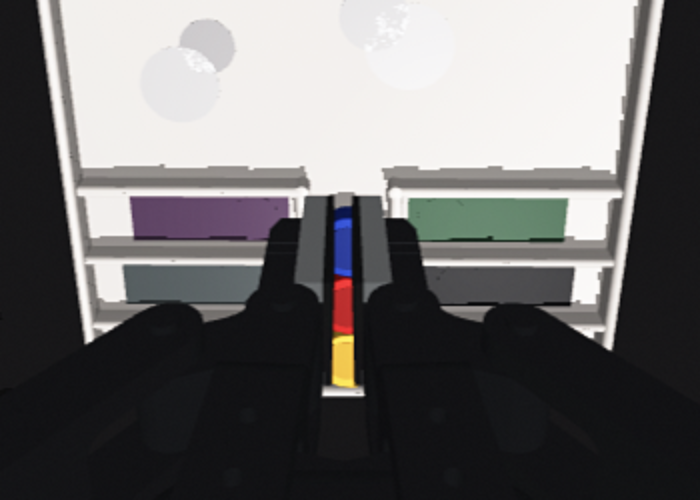

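All three cakes show in a row in the slot: blue near (343,235), red near (343,305) and yellow near (343,360) in the crop. Blue's rear edge is about 11 mm past the centre of the mouth, and the tool is clear of everything.

```bash
python3 -c "
from bench import arm
print(arm.job_done())"
```

```text
the job is handed in; nothing more can be done
None
```

Yellow, red and blue were swept into the slot in that order and, by the last camera image, lie in a row wholly inside it; I handed the job in at about 25 s. I noticed no contact with anything else, but did not check the jar and cup again at the end.

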